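Check the press screw with the thread pitch comb

TASK

Check the thread of the press screw on its stand with the 10 mm pitch comb (blue grip): set its legs astride the screw, near the middle of the thread, feel for the grooves and let all its teeth drop fully home so that it sits flat, then press it down lightly, with about 8 N and gently, to prove it. Let go and leave it standing seated in the thread; leave the yellow comb, the brass nut, the bottle and the tip box where they are.

Things in the scene. Friction and masses are not known exactly. Their poses are not given: they have to be found in the camera images.
- gauge: 10 mm pitch comb, blue grip, 0.15 to 0.3 kg. Bright leaf 6 mm thick along its x, standing on two grey inverted-U frames at x = -28 and 28 mm (8 mm thick in x; tops 50 mm high; 58 mm wide in y, 50 mm clear between the legs). Origin: under its middle at the level of the feet, z up. A half turn about z leaves it the same. Balances by itself when seated.
- comb_grip (a point): Centre of the blue comb's grip, 68 mm above its feet: a block 36 mm long (comb's x), 12 mm thick (y), from 50 to 86 mm above the feet, free on both broad sides. Pinch it across the 12 mm.
- comb_teeth (a point): Middle of the blue comb's row of tooth tips, 30 mm above its feet. Four blunt teeth at x = -15, -5, 5, 15 mm from here, tips 2.6 mm wide, 6 mm deep gaps between them.
- stand: Grey base plate 240 x 70 x 12 mm, fixed to the bench, with V-blocks at x = -108 and 108 mm (inner faces at 100, up to about 70 mm high) carrying a steel screw along the stand's x. Origin: bench level under the middle of the screw, z up. The comb's feet are 47 mm above the bench when its teeth are home in the grooves, about 52 mm when they ride on the crests.
- thread_mid (a point): Middle of the screw on its axis, 60 mm above the bench. Pitch 10 mm, 44 mm over crests, grooves 5 mm deep, 5.2 mm wide, slanted 5 degrees; cut from -75 to 75 mm. Comb legs have 3 mm play each side. Left turned at random: where grooves lie along x is NOT given by any pose: feel or look. It does not move under light force.
- other_gauge: Bystander: comb of the wrong pitch (7 mm), yellow grip, else the same frame and size as the blue comb; origin under its middle at the feet.
- nut: Bystander: brass ring nut lying flat, 64 mm outside diameter, 30 mm high; origin at the centre of its underside.
- bottle: Bystander: amber reagent bottle, 66 mm diameter, 130 mm high; origin at the centre of its underside.
- tip_box: Bystander: closed pipette tip box, grey with orange lid, 122 x 87 x 62 mm; origin at the centre of its underside.
There are look-alikes about, which are no part of the job. Leave any green or purple look-alike of the gauge alone.

How it is judged:
By the outcome, as a careful person would: the job done as asked, in the order asked, and still so for the second after the job is handed in, with the robot touching nothing.
It also fails if it takes over 45 s, if anything falls off the work surface, if the arm or the gripper's body presses on something with over 40 N, if the wrist force passes 120 N, or if a joint passes its speed limit or range.

ROBOT

A 7-joint arm with a two-finger parallel gripper is mounted at the origin on the work surface. World frame = base frame: x ahead of the robot, y to its left, z up, the work surface at z = 0. Lengths are in m, angles in rad, forces in N, time in s.
With the tool pointing down it reaches from about 0.425 to 0.925 m from the base axis. Payload 6.8 kg.
Tool frame: the origin (TCP) lies midway between the tips of the shut fingers; the grasp point (between the pads) lies 19 mm behind it; x points along the fingers, z is the direction in which the jaws open and shut, and the axes are right-handed (so a half turn about x gives the same grasp; the last joint's range is limited). The gripper opens to 85 mm and grips with 20 to 120 N. Pads are 22 mm wide; open, the fingers measure 114 mm over their backs; the gripper's body (76 mm by 85 mm) begins 54 mm behind the grasp point. The pads swing forward as they close: fully open they stand 13 mm farther back than shut.
Start: joints at [-1.217, 0.477, 0.022, 1.555, -0.011, 1.109, -0.083], TCP at [0.301, 0.604, 0.231] pointing down, gripper open.
Joint ranges: [-2.96, 2.96], [-0.34, 2.1], [-1.41, 1.46], [0.24, 2.44], [-1.37, 4.51], [0.17, 1.92], [-2.96, 2.96]. Speed limits (rad/s): [2.39, 2.39, 3.14, 3.14, 3.14, 3.14, 3.14].

INTERFACE

Orientations are given as a unit quaternion [w, x, y, z].
In Python, from station import bot gives the robot as it stands. The module is installed in compiled form; this text tells all that it offers.
- The arm moves only by the shell command python3 -m jog 'ROWS' [FORCE]. ROWS is text: rows parted by semicolons, each of 7 numbers parted by spaces: the shift along the tool's x, y, z in mm, then the turn, a rotation vector about the tool's x, y, z in units of 6 degrees (1.0 is 6 degrees), then the finger opening in mm, from 0 to 85.4. A call has 1 to 5 rows; each row shifts and turns the commanded pose from where the row before left it, along the tool's axes as they then stand; what a row does not reach is not made up. A row lasts 1/10 s, in which the tool goes at most 50 mm and 8.59 degrees, less where a joint would pass 70% of its speed; a pose out of reach is approached as far as the arm can. A call with a gripper value outside its range is refused whole. The fingers move at their own pace and stop on an object; FORCE is the grip in N (left out, the last holds). Time passes only in rows, so rows that do not move let the fingers close. It gives the time, the measured TCP pose, the force and the opening at its end, in the units of the state.
- bot.get_obs(): the state, without advancing time (a new reading comes with each control period).
- bot.read_camera(name): name is "scene" or "top" or "wrist"; returns (picture, depth): 420x560x3 uint8, red, green, blue; 420x560 float32, m along the optical axis (not along the pixel's ray), 0 where there is no reading.
- bot.calibration(name): a dict with "fx", "fy", "cx", "cy" (pixels), "T" (4x4, takes a point from camera to world coordinates). Camera axes: x right, y up, looking along -z (the intrinsics and any distortion apply to the point x, -y, -z); pixel columns grow to the right and rows downward; lengths in m; the calibration is good to about 2 mm. A picture is of the moment at which its call begins: read the wrist's pose just before it. calibration takes no time and is no camera call; for the wrist camera it gives the pose at the moment of the call.
- bot.hand_in(): hands the job in, once; it reports no verdict.
The state is a dict: "t": time; "q": joint angles; "joint_vel": joint speeds; "joint_torque": joint torques, N m; "eef_pos": TCP position; "tool_rot": TCP orientation; "contact_force": force on the tool from outside, world axes, zero at the start; "torque": the same for the moment, N m; "gripper_width": opening from 0.0 (shut) to 1.0 (fully open).
Only numpy, scipy, OpenCV 4.12 (cv2) and the standard library are available. Lean on these libraries where they do the work, as an engineer would, in place of code of your own. Each camera call takes 0.05 s, during which the arm holds its last target.

## Working session

There is one attempt and no reset: what is moved stays moved. The work goes in short steps, Python scripts to look and compute and a shell command to move; the robot and the scene stay as the last step left them, time stands still between calls to the robot, and variables do not carry over. Pictures are saved under pics/ and viewed, and the job is handed in when it is done.

```bash
mkdir -p pics; cat > h.py <<'E'
import numpy as np,cv2,pickle
from station import bot
def snap(n,tag):
    c=bot.calibration(n); im,d=bot.read_camera(n)
    pickle.dump((im,d,c),open(f'pics/{tag}.pkl','wb'))
    cv2.imwrite(f'pics/{tag}.png',im[:,:,::-1]); return im,d,c
def load(tag): return pickle.load(open(f'pics/{tag}.pkl','rb'))
def P(tag,u,v,z=None):
    im,d,c=load(tag); 
    r=np.array([(u-c['cx'])/c['fx'],-(v-c['cy'])/c['fy'],-1.])
    T=np.array(c['T'])
    if z is None:
        dd=d[int(round(v)),int(round(u))]; return T[:3,:3]@(r*dd)+T[:3,3]
    w=T[:3,:3]@r; s=(z-T[2,3])/w[2]; return T[:3,3]+s*w
def cloud(tag):
    im,d,c=load(tag);v,u=np.mgrid[:420,:560]
    r=np.stack([(u-c['cx'])/c['fx']*d,-(v-c['cy'])/c['fy']*d,-d],-1);T=np.array(c['T'])
    return r@T[:3,:3].T+T[:3,3]
def crop(tag,u0,v0,u1,v1,k,out):
    im=load(tag)[0][v0:v1,u0:u1,::-1]
    cv2.imwrite(f'pics/{out}.png',cv2.resize(im,None,fx=k,fy=k,interpolation=cv2.INTER_CUBIC))
E
python3 - <<'E'
from h import *
for n in('top','scene'):
    im,d,c=snap(n,n+'0'); print(c)
o=bot.get_obs();print(o)
E
```

```text
{'fx': 403.63110439150955, 'fy': 403.63110439150955, 'cx': 279.3820521672926, 'cy': 203.4988976865091, 'T': array([[ 0.15507715,  0.96737568, -0.20033813,  0.33830439],
       [-0.98789369,  0.15100372, -0.03555192, -0.02009531],
       [-0.00414026,  0.20342606,  0.97908156,  0.99717503],
       [ 0.        ,  0.        ,  0.        ,  1.        ]])}
{'fx': 468.66787030463746, 'fy': 468.66787030463746, 'cx': 277.8906833664963, 'cy': 215.52300887512394, 'T': array([[-0.34621653, -0.73136406,  0.58757189,  1.06981377],
       [ 0.93810775, -0.27615047,  0.20903294,  0.18124773],
       [ 0.00937907,  0.6235764 ,  0.78170615,  0.83573325],
       [ 0.        ,  0.        ,  0.        ,  1.        ]])}
{'t': 0.1, 'q': array([-1.21709435,  0.47772251,  0.02232623,  1.55633854, -0.01150325,
        1.10931183, -0.08311677]), 'joint_vel': array([-1.02376084e-05, -1.59584197e-03,  1.70830775e-03, -2.90279264e-03,
        3.18330538e-04,  1.29351246e-04, -7.14159786e-04]), 'joint_torque': array([ 5.04709227e-03, -5.97754955e+01,  1.61373485e+00, -2.81953830e+01,
        1.27875686e-02,  5.03075935e-03,  4.62387078e-06]), 'eef_pos': array([0.30051686, 0.60381796, 0.23042515]), 'tool_rot': array([ 0.60067924, -0.37264773,  0.60162948,  0.37196787]), 'contact_force': array([-0.19783808,  0.21724326,  0.28105581]), 'torque': array([-0.03289219, -0.00296813,  0.00060828]), 'gripper_width': 1.0017660033749791}
```

View pics/top0.png

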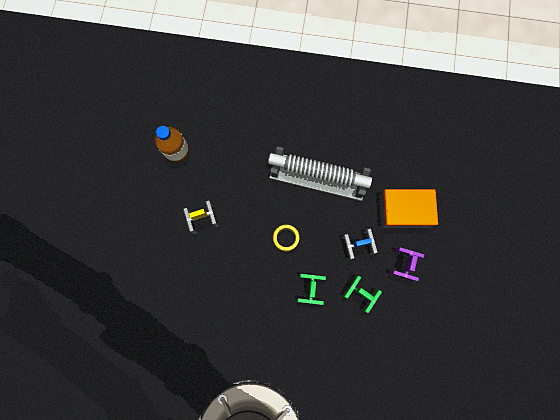

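View pics/scene0.png

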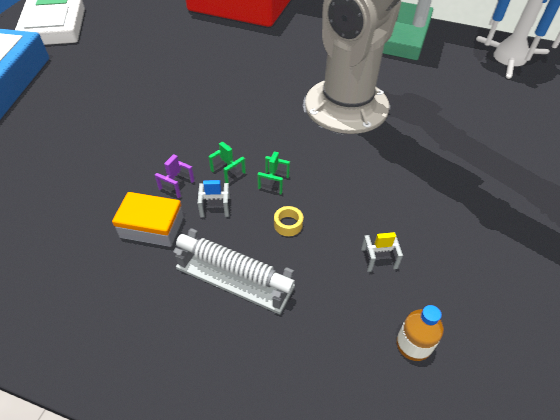

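The combs are, in the top view: blue grip with grey frames at (364,242), yellow at (197,213), green at (313,289) and (364,294), and purple at (409,264). Only the one at (364,242) fits "blue grip, grey frames". I'll confirm it in a crop and measure.

```bash
python3 - <<'E'
from h import *
crop('top0',250,130,450,310,3,'c1'); crop('scene0',150,140,330,310,4,'c2')
for t in('top0','scene0'):
    im,d,c=load(t); X=cloud(t); hsv=cv2.cvtColor(im,cv2.COLOR_RGB2HSV)
    m=(hsv[...,0]>100)&(hsv[...,0]<125)&(hsv[...,1]>150)&(hsv[...,2]>80)&(d>0)&(X[...,2]>.04)&(X[...,2]<.11)
    p=X[m]; print(t,m.sum(),p.mean(0),np.percentile(p[:,2],[5,50,95]))
    q=p[p[:,2]>np.percentile(p[:,2],95)-.012]; 
    r=cv2.minAreaRect((q[:,:2]*1000).astype(np.float32)); print(len(q),r)
    # screw
    g=(X[...,2]>.066)&(X[...,2]<.09)&(hsv[...,1]<50)&(X[...,0]>.5)&(d>0)
    v,u=np.nonzero(g); print('screw',len(u))
    n,l,s,ce=cv2.connectedComponentsWithStats(cv2.dilate(g.astype(np.uint8),np.ones((3,3))))
    for i in range(1,n):
        if s[i,4]>80:
            p=X[g&(l==i)]; print(s[i],p.mean(0), cv2.minAreaRect((p[:,:2]*1000).astype(np.float32)),np.percentile(p[:,2],98))
E
```

```text
top0 85 [ 0.46682043 -0.18769051  0.08499139] [0.0824622  0.08538505 0.08763134]
84 ((467.20550537109375, -188.04598999023438), (11.841363906860352, 34.89139175415039), 21.326614379882812)
screw 1435
[ 268  152  105   36 1783] [ 0.62326725 -0.06945913  0.07466573] ((625.0867919921875, -68.4839859008789), (249.62464904785156, 42.11277389526367), 84.30362701416016) 0.08293552325217272
scene0 1697 [ 0.2486981  -0.82729982  0.07263474] [0.04431003 0.07620759 0.09079392]
781 ((433.78521728515625, -375.2000732421875), (1437.5506591796875, 182.86146545410156), 67.62517547607422)
screw 1896
[ 175  233  119   59 2304] [ 0.63136563 -0.06338805  0.07405539] ((628.2930297851562, -68.20524597167969), (250.24563598632812, 42.37722396850586), 84.36197662353516) 0.08167655382012293
```

View pics/c1.png

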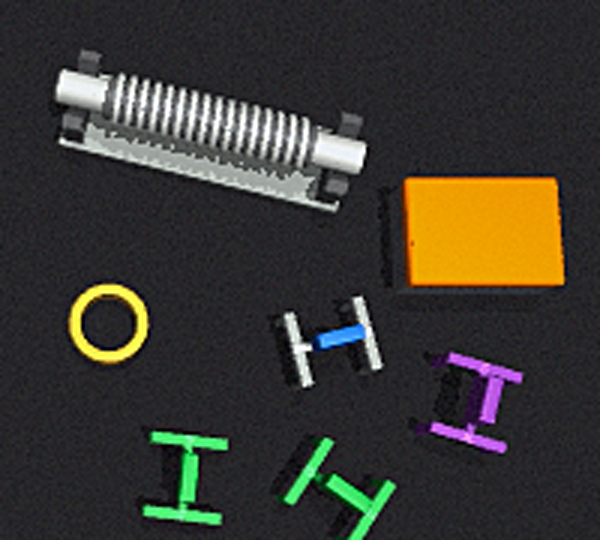

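View pics/c2.png

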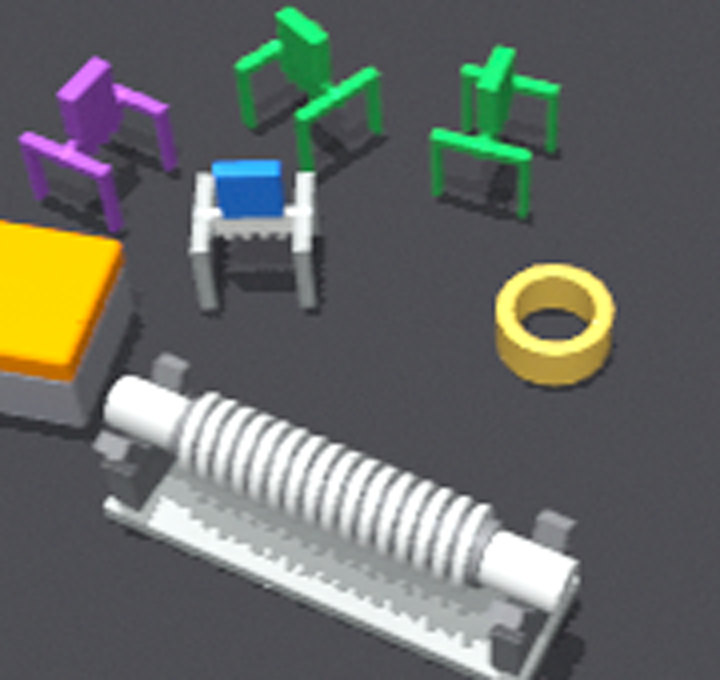

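The crop shows the blue comb with grey frames and teeth below the leaf, so it is confirmed. Next I'll work out the move above it.

```bash
cat >> h.py <<'E'
from scipy.spatial.transform import Rotation as R
def pose():
    o=bot.get_obs(); q=o['tool_rot']; return o,np.array(o['eef_pos']),R.from_quat([q[1],q[2],q[3],q[0]])
def plan(tp,jawdeg):
    o,p,r=pose(); M=r.as_matrix()
    best=None
    for k in(0,180):
        a=np.radians(jawdeg+k); z=np.array([np.cos(a),np.sin(a),0]);x=np.array([0,0,-1.]);y=np.cross(z,x)
        G=R.from_matrix(np.stack([x,y,z],1)); rv=(r.inv()*G).as_rotvec()
        w=np.degrees(rv)/6
        print('k',k,'turn units',w.round(2),'shift now-axes mm',(M.T@(np.array(tp)-p)*1000).round(1),'shift target-axes',(G.as_matrix().T@(np.array(tp)-p)*1000).round(1))
    print('t',o['t'],'pos',p.round(4),'jaw az',np.degrees(np.arctan2(M[1,2],M[0,2])).round(2),'F',o['contact_force'].round(2),'q',o['q'].round(2),'w',o['gripper_width'])
E
python3 - <<'E'
from h import *
plan([.467,-.188,.2],21.3)
print(pose()[2].as_matrix().round(3))
E
```

```text
k 0 turn units [ 7.04 -0.01  0.01] shift now-axes mm [  31.5 -501.8 -634.7] shift target-axes [  30.4 -798.2 -132.5]
k 180 turn units [-2.296e+01 -1.000e-02 -2.000e-02] shift now-axes mm [  31.5 -501.8 -634.7] shift target-axes [ 30.4 798.2 132.5]
t 0.1 pos [0.3005 0.6038 0.2304] jaw az 63.54 F [-0.2   0.22  0.28] q [-1.22  0.48  0.02  1.56 -0.01  1.11 -0.08] w 1.0017660033749791
[[-0.001 -0.895  0.446]
 [-0.002  0.446  0.895]
 [-1.    -0.    -0.002]]
```

```bash
python3 -m jog '0 -19 -10 0 0 0 85; 0 -38 -20.5 0 0 0 70; 0 -38 -20.5 0 0 0 60; 0 -38 -20.5 0 0 0 50; 0 -38 -20.5 0 0 0 50'; python3 -m jog '0 -38 -20.5 0 0 0 50; 0 -38 -20.5 0 0 0 50;0 -38 -20.5 0 0 0 50;0 -38 -20.5 0 0 0 50;0 -38 -20.5 0 0 0 50'
python3 -c "
from h import *
plan([.467,-.188,.2],21.3)"
```

```text
t: 0.6
eef_pos: [0.4142, 0.4428, 0.2311]
tool_rot: [0.601, -0.372, 0.601, 0.372]
contact_force: [0.5, -0.0, -0.1]
gripper_width: 0.586
t: 1.1
eef_pos: [0.5381, 0.2662, 0.2313]
tool_rot: [0.601, -0.372, 0.602, 0.372]
contact_force: [-0.2, -0.5, 0.1]
gripper_width: 0.585
k 0 turn units [ 7.03 -0.    0.  ] shift now-axes mm [  31.5 -139.2 -438.1] shift target-axes [  31.3 -397.3 -231.2]
k 180 turn units [-2.297e+01 -0.000e+00 -1.000e-02] shift now-axes mm [  31.5 -139.2 -438.1] shift target-axes [ 31.3 397.3 231.2]
t 1.1 pos [0.5381 0.2662 0.2313] jaw az 63.47 F [-0.2  -0.51  0.13] q [-0.68  0.35  0.15  1.75 -0.06  1.04  0.6 ] w 0.585030945754726
```

```bash
python3 -m jog '0 0 0 1.4 0 0 50; 0 0 0 1.4 0 0 50; 0 0 0 1.4 0 0 50; 0 0 0 1.4 0 0 50; 0 0 0 1.4 0 0 50'; python3 -m jog '0 -39 -23 0 0 0 50; 0 -39 -23 0 0 0 50; 0 -39 -23 0 0 0 50; 0 -39 -23 0 0 0 50; 0 -39 -23 0 0 0 50';  python3 -m jog '0 -39 -23 0 0 0 50; 0 -39 -23 0 0 0 50; 0 -39 -23 0 0 0 50; 0 -39 -23 0 0 0 50; 0 -39 -23 0 0 0 50'; 
python3 -c "
from h import *
plan([.467,-.188,.2],21.3)
snap('wrist','w1');snap('top','top1')"
```

```text
t: 1.6
eef_pos: [0.5373, 0.2677, 0.2311]
tool_rot: [0.695, -0.13, 0.695, 0.129]
contact_force: [0.3, -0.4, -0.6]
gripper_width: 0.584
t: 2.1
eef_pos: [0.5008, 0.0428, 0.2312]
tool_rot: [0.695, -0.132, 0.695, 0.132]
contact_force: [0.8, 0.4, 0.4]
gripper_width: 0.586
t: 2.6
eef_pos: [0.4649, -0.1804, 0.2313]
tool_rot: [0.695, -0.132, 0.695, 0.132]
contact_force: [0.7, 0.6, 0.3]
gripper_width: 0.584
k 0 turn units [ 0.03  0.   -0.  ] shift now-axes mm [31.3 -7.8 -0.8] shift target-axes [31.3 -7.8 -0.8]
k 180 turn units [-29.97   0.     0.  ] shift now-axes mm [31.3 -7.8 -0.8] shift target-axes [31.3  7.8  0.8]
t 2.6 pos [ 0.4649 -0.1804  0.2313] jaw az 21.48 F [0.67 0.6  0.26] q [-0.22  0.2   0.53  2.   -0.12  0.98  0.75] w 0.5838569675294564
```

View pics/w1.png

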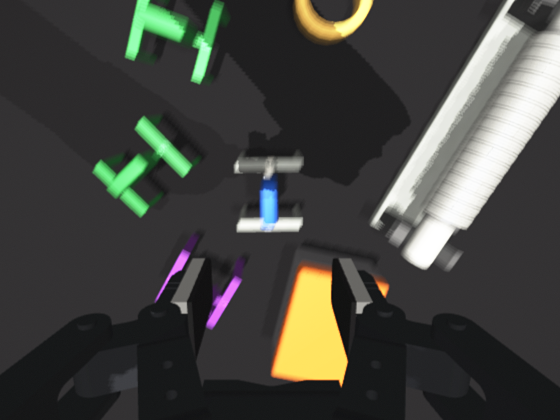

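The wrist view is motion-blurred. The comb is in the middle at (269,195), nearly aligned with the jaws. I'll take a still one.

```bash

python3 - <<'E'
from h import *
snap('wrist','w2'); plan([.467,-.188,.2],21.3)
for t in('w2','top1'):
    im,d,c=load(t); X=cloud(t); hsv=cv2.cvtColor(im,cv2.COLOR_RGB2HSV)
    near=(np.hypot(X[...,0]-.467,X[...,1]+.188)<.06)&(d>0)
    m=near&(hsv[...,1]>150)&(hsv[...,2]>80)&(hsv[...,0]>100)&(hsv[...,0]<125)&(X[...,2]>.08)
    q=X[m]; print(t,len(q),cv2.minAreaRect((q[:,:2]*1000).astype(np.float32)),np.median(q[:,2]),q.mean(0))
    m=near&(X[...,2]>.035)&(X[...,2]<.06)&(hsv[...,1]<60)
    q=X[m]; print(len(q),cv2.minAreaRect((q[:,:2]*1000).astype(np.float32)),np.median(q[:,2]))
crop('w2',210,130,330,250,5,'w2c')
E
```

```text
k 0 turn units [-0.04 -0.    0.  ] shift now-axes mm [31.3 -6.5  0.2] shift target-axes [31.3 -6.6  0.2]
k 180 turn units [2.996e+01 1.000e-02 1.000e-02] shift now-axes mm [31.3 -6.5  0.2] shift target-axes [31.3  6.6 -0.2]
t 2.75 pos [ 0.4645 -0.182   0.2313] jaw az 21.09 F [ 0.74  0.74 -0.02] q [-0.22  0.2   0.54  2.   -0.12  0.98  0.74] w 0.581481463766683
w2 367 ((466.578369140625, -185.5675811767578), (11.508018493652344, 34.1853141784668), 21.287357330322266) 0.08554503771589289 [ 0.46522613 -0.18070363  0.08548861]
1274 ((467.1900939941406, -186.71653747558594), (57.984962463378906, 64.4232406616211), 22.065908432006836) 0.049810270038057824
top1 78 ((467.3374328613281, -188.50933837890625), (11.254799842834473, 33.44499969482422), 21.281450271606445) 0.08515017597075425 [ 0.46724601 -0.18877295  0.08526578]
201 ((467.477294921875, -188.8072967529297), (58.07963562011719, 64.75761413574219), 22.046255111694336) 0.04912125647686982
```

View pics/w2c.png

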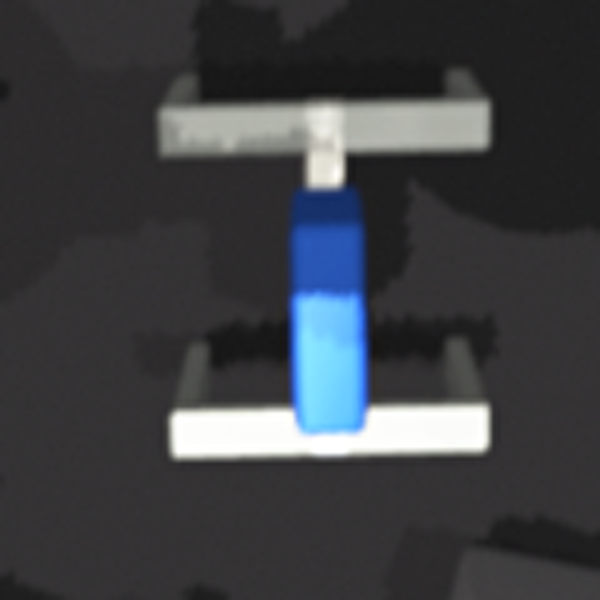

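The still picture shows the comb clearly: grip centred near (275,205), frames parallel to the jaw direction. Centre is about (0.467,-0.187), jaw azimuth 21.6°. Now descending.

```bash
python3 -m jog '40 -5.5 0.5 -0.08 0 0 50; 40 0 0 0 0 0 50; 40 0 0 0 0 0 50; 30 0 0 0 0 0 50; 10 0 0 0 0 0 50'; python3 -m jog '0 0 0 0 0 0 50;0 0 0 0 0 0 50'
python3 -c "
from h import *
plan([.467,-.187,.051],21.6)"
```

```text
t: 3.25
eef_pos: [0.4667, -0.1814, 0.0685]
tool_rot: [0.692, -0.135, 0.696, 0.136]
contact_force: [0.2, -0.1, 0.5]
gripper_width: 0.584
t: 3.45
eef_pos: [0.4698, -0.1829, 0.0724]
tool_rot: [0.695, -0.135, 0.694, 0.135]
contact_force: [-1.0, -0.1, 1.0]
gripper_width: 0.589
k 0 turn units [0.07 0.01 0.01] shift now-axes mm [21.4 -2.7 -4.2] shift target-axes [21.4 -2.8 -4.1]
k 180 turn units [-2.993e+01 -1.000e-02  2.000e-02] shift now-axes mm [21.4 -2.7 -4.2] shift target-axes [21.4  2.8  4.1]
t 3.45 pos [ 0.4698 -0.1829  0.0724] jaw az 22.03 F [-1.   -0.12  0.97] q [-0.1   0.45  0.43  2.11 -0.32  0.63  0.93] w 0.5893352393706536
```

```bash
python3 -m jog '0 -3 -4 0 0 0 50;0 0 0 0 0 0 50; 0 0 0 0 0 0 50'
python3 -c "
from h import *
plan([.467,-.187,.051],21.6)"
```

```text
t: 3.75
eef_pos: [0.4669, -0.1874, 0.0722]
tool_rot: [0.695, -0.135, 0.694, 0.135]
contact_force: [0.1, -0.5, -0.6]
gripper_width: 0.587
k 0 turn units [0.07 0.01 0.01] shift now-axes mm [21.2  0.4  0.2] shift target-axes [21.2  0.3  0.3]
k 180 turn units [-2.993e+01 -1.000e-02  2.000e-02] shift now-axes mm [21.2  0.4  0.2] shift target-axes [21.2 -0.3 -0.3]
t 3.75 pos [ 0.4669 -0.1874  0.0722] jaw az 21.99 F [ 0.14 -0.55 -0.61] q [-0.09  0.45  0.43  2.12 -0.32  0.63  0.95] w 0.587043862525439
```

```bash
python3 -m jog '11 0 0 0 0 0 50;10 0 0 0 0 0 50; 0 0 0 0 0 0 50' 40;python3 -m jog '0 0 0 0 0 0 25;0 0 0 0 0 0 15;0 0 0 0 0 0 0;0 0 0 0 0 0 0;0 0 0 0 0 0 0'
python3 -c "
from h import *
plan([.467,-.187,.051],21.6);snap('wrist','w3')"
```

```text
t: 4.05
eef_pos: [0.4652, -0.1865, 0.0486]
tool_rot: [0.693, -0.135, 0.695, 0.136]
contact_force: [-0.6, -0.9, -0.2]
gripper_width: 0.588
t: 4.55
eef_pos: [0.4666, -0.1872, 0.0504]
tool_rot: [0.694, -0.135, 0.694, 0.135]
contact_force: [0.7, -0.1, -0.1]
gripper_width: 0.136
k 0 turn units [0.07 0.   0.  ] shift now-axes mm [-0.6  0.   0.4] shift target-axes [-0.6  0.   0.4]
k 180 turn units [-2.993e+01 -1.000e-02  1.000e-02] shift now-axes mm [-0.6  0.   0.4] shift target-axes [-0.6 -0.  -0.4]
t 4.55 pos [ 0.4666 -0.1872  0.0504] jaw az 22.02 F [ 0.71 -0.1  -0.06] q [-0.07  0.49  0.41  2.12 -0.34  0.59  0.97] w 0.13564634236593678
```

View pics/w3.png

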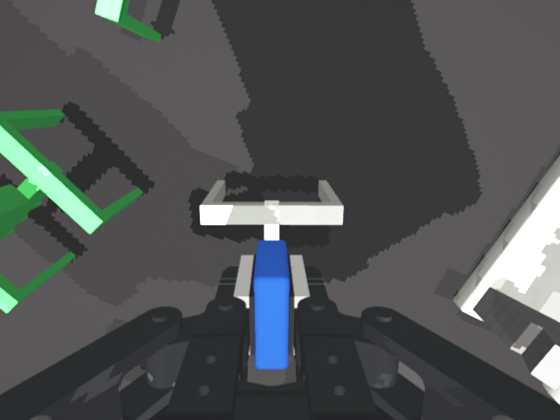

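The fingers hold the blue grip (picture centre, 272,300) squarely. Lifting.

```bash
python3 -m jog '-5 0 0 0 0 0 0;-15 0 0 0 0 0 0;-25 0 0 0 0 0 0;-30 0 0 0 0 0 0;-30 0 0 0 0 0 0';python3 -m jog '-20 0 0 0 0 0 0;-5 0 0 0 0 0 0;0 0 0 0 0 0 0'
python3 - <<'E'
from h import *
plan([.6267,-.0683,.18],-5.7)
snap('top','top2')
X=cloud('top2'); 
E
```

```text
t: 5.1
eef_pos: [0.4655, -0.187, 0.1562]
tool_rot: [0.694, -0.135, 0.695, 0.135]
contact_force: [0.1, 0.4, -2.7]
gripper_width: 0.139
t: 5.4
eef_pos: [0.4664, -0.1869, 0.1806]
tool_rot: [0.694, -0.135, 0.694, 0.135]
contact_force: [-0.4, 0.5, -3.2]
gripper_width: 0.135
k 0 turn units [ 4.62  0.01 -0.  ] shift now-axes mm [  0.8  49.9 193.1] shift target-axes [  0.6 134.  147.7]
k 180 turn units [-2.538e+01  0.000e+00  1.000e-02] shift now-axes mm [  0.8  49.9 193.1] shift target-axes [   0.6 -134.  -147.7]
t 5.4 pos [ 0.4664 -0.1869  0.1806] jaw az 22.03 F [-0.38  0.48 -3.23] q [-0.19  0.28  0.53  2.04 -0.18  0.87  0.83] w 0.13470153079961042
```

```bash
python3 -m jog '0 0 0 1.1 0 0 0;0 0 0 1.2 0 0 0;0 0 0 1.2 0 0 0;0 0 0 1.1 0 0 0;0 14 15 0 0 0 0';python3 -m jog '0 25 28 0 0 0 0;0 30 33 0 0 0 0;0 30 33 0 0 0 0;0 25 28 0 0 0 0;0 10 10 0 0 0 0';python3 -m jog '0 0 0 0 0 0 0;0 0 0 0 0 0 0;0 0 0 0 0 0 0'
python3 - <<'E'
from h import *
snap('wrist','w4');snap('scene','s4');snap('top','top4')
plan([.6267,-.0683,.18],-5.7)
crop('s4',160,180,310,320,5,'s4c')
E
```

```text
t: 5.95
eef_pos: [0.4798, -0.176, 0.1786]
tool_rot: [0.705, 0.037, 0.708, -0.037]
contact_force: [1.5, 0.0, -2.6]
gripper_width: 0.138
t: 6.45
eef_pos: [0.6286, -0.0627, 0.1781]
tool_rot: [0.706, 0.032, 0.707, -0.031]
contact_force: [-1.1, -0.3, -3.0]
gripper_width: 0.134
t: 6.75
eef_pos: [0.6243, -0.0697, 0.1798]
tool_rot: [0.706, 0.035, 0.707, -0.035]
contact_force: [-0.3, -0.2, -2.1]
gripper_width: 0.132
k 0 turn units [ 0. -0. -0.] shift now-axes mm [0.4 1.  1.7] shift target-axes [0.4 1.  1.6]
k 180 turn units [-30.   0.  -0.] shift now-axes mm [0.4 1.  1.7] shift target-axes [ 0.4 -1.  -1.6]
t 6.9 pos [ 0.625  -0.0692  0.1804] jaw az -5.68 F [ 0.34 -0.49 -1.17] q [-0.4   0.5   0.56  1.75 -0.31  0.98  0.19] w 0.1346225122581985
```

View pics/w4.png

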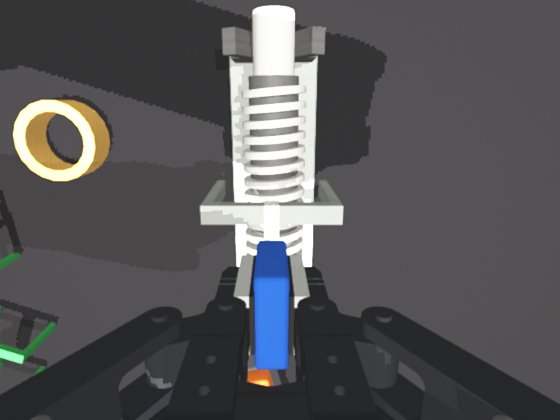

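View pics/s4.png

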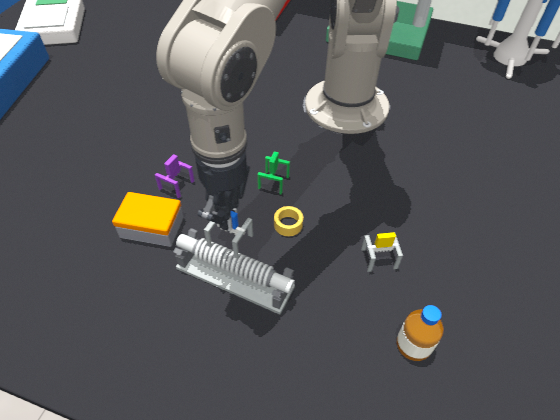

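The wrist view shows the comb aligned over the screw, with the far frame at (272,213) and the thread beyond it at v = 80 to 190. I'll measure the lateral offset, angle and groove phase relative to the comb from the wrist depth image.

```bash
cat > meas.py <<'E'
from h import *
def tool(tag,p,M):
    return (cloud(tag)-p)@M*1000   # mm in tool axes (x down, y, z jaw)
E
python3 - <<'E'
from meas import *
o,p,r=pose();M=r.as_matrix()
Y=tool('w4',p,M); im,d,c=load('w4')
# screw patch pixels u 245..305, v 80..190
S=Y[76:196,225:325].reshape(-1,3); 
zc=p[2]*1000-S[:,0]; k=(zc>66)&(zc<90); S=S[k]; zc=zc[k]
print('y range',S[:,1].min(),S[:,1].max(), 'top z',np.percentile(zc,95))
for y0 in range(int(S[:,1].min()),int(S[:,1].max()),10):
    m=(S[:,1]>=y0)&(S[:,1]<y0+10); q=S[m]
    if m.sum()>20:
        # circle fit to crest pts
        e=q[zc[m]>np.percentile(zc[m],40)]; print(y0,m.sum(),'lat range',q[:,2].min().round(1),q[:,2].max().round(1),'mid',((q[:,2].min()+q[:,2].max())/2).round(2))
# frame bar
B=Y[200:228,195:350].reshape(-1,3); hb=p[2]*1000-B[:,0]; k=(hb>160)&(hb<200)
B=B[k]; print('bar n',k.sum(),'h',np.median(hb[k]),'lat',B[:,2].min(),B[:,2].max(),'y',np.percentile(B[:,1],[1,50,99]), 'top h',np.percentile(hb[k],95))
# height profile at centre columns
for u in(268,275,282):
    col=Y[76:196,u]; print(u,[(round(float(a[1]),1),round(float(p[2]*1000-a[0]),1)) for a in col[::1]][::2])
E
```

```text
y range 7.0963019150456965 86.96208268429574 top z 81.75699087233289
7 584 lat range -19.9 21.5 mid 0.77
17 767 lat range -19.9 21.2 mid 0.66
27 786 lat range -19.7 20.8 mid 0.58
37 811 lat range -20.2 21.4 mid 0.6
47 842 lat range -19.9 21.2 mid 0.63
57 864 lat range -20.3 20.9 mid 0.3
67 909 lat range -20.3 21.4 mid 0.57
77 825 lat range -19.8 21.1 mid 0.64
bar n 3250 h 179.24740669103252 lat -30.23464752605576 28.18497819273739 y [22.50168899 28.05108302 31.4605387 ] top h 180.31331591981302
268 [(86.4, 76.4), (85.2, 76.2), (84.0, 76.8), (82.9, 76.1), (81.6, 76.7), (80.4, 76.8), (71.9, 322.4), (77.9, 81.3), (76.7, 81.9), (75.5, 81.4), (74.3, 77.1), (73.1, 77.0), (71.9, 76.7), (70.7, 76.2), (69.5, 81.6), (68.3, 82.6), (67.0, 81.5), (65.8, 81.4), (64.4, 75.5), (63.2, 75.6), (61.9, 75.8), (60.6, 74.9), (59.7, 81.5), (58.5, 82.2), (57.2, 82.0), (55.9, 80.5), (54.3, 76.8), (53.1, 77.7), (51.6, 74.9), (50.5, 76.8), (49.6, 81.1), (48.4, 81.9), (47.0, 81.3), (45.7, 80.6), (43.8, 75.9), (42.7, 77.5), (41.5, 78.1), (39.9, 76.2), (39.3, 81.6), (38.0, 81.3), (36.8, 82.2), (35.3, 80.8), (33.1,
[... 1236 characters left out ...]
 (74.4, 75.0), (73.1, 74.3), (71.9, 75.4), (70.7, 76.1), (69.5, 80.2), (68.3, 81.5), (67.0, 80.3), (65.8, 81.2), (64.4, 76.0), (63.2, 76.3), (62.0, 77.5), (60.6, 76.1), (59.6, 79.9), (58.4, 80.7), (57.1, 81.2), (55.9, 81.6), (54.3, 76.6), (53.0, 76.4), (51.6, 75.3), (50.6, 78.3), (49.5, 80.0), (48.2, 80.2), (47.1, 81.7), (45.1, 75.8), (43.9, 76.8), (42.4, 75.3), (41.4, 77.2), (40.3, 79.3), (39.2, 81.0), (37.9, 80.6), (36.7, 82.0), (34.4, 75.3), (33.2, 75.9), (31.7, 75.5), (30.7, 77.5), (29.7, 79.4), (28.6, 81.0), (27.4, 81.6), (26.1, 81.6), (23.6, 76.1), (22.3, 76.3), (21.0, 76.4), (20.3, 79.8), (19.1, 80.7), (17.7, 80.4), (16.3, 80.5), (13.8, 75.6), (12.6, 76.4), (11.1, 76.1), (10.4, 79.3)]
```

```bash

python3 - <<'E'
from meas import *
snap('wrist','w5')
o,p,r=pose();M=r.as_matrix();print(p)
Y=tool('w5',p,M); im,d,c=load('w5'); H=p[2]*1000-Y[...,0]
B=Y[195:235,195:350]; hb=H[195:235,195:350]
k=(hb>170)&(hb<190)
ys=[];zs=[];lo=[]
for j in range(k.shape[1]):
    kk=k[:,j]
    if kk.sum()>8:
        ys.append([np.max(B[kk,j,1]),np.min(B[kk,j,1])]); zs.append(np.median(B[kk,j,2]))
ys=np.array(ys);zs=np.array(zs)
print('bar',zs.min(),zs.max(),np.median(ys,0),'slope far deg',np.degrees(np.polyfit(zs,ys[:,0],1)[0]),np.degrees(np.polyfit(zs,ys[:,1],1)[0]))
# heights on the bar vs row
print([ (v, round(float(np.median(Y[v,210:260,1])),1),round(float(np.median(H[v,210:260])),1)) for v in range(200,230)])
# fitted square wave for crest
sel=(np.abs(Y[...,2]-.6)<6)&(H>70)&(H<90); sel[:76]=0; sel[190:]=0
y=Y[sel][:,1]; h=H[sel]; z=Y[sel][:,2]
# remove slant
best=[]
for sl in(-5,0,5):
  a=np.exp(2j*np.pi*(y-np.tan(np.radians(sl))*(z-.6))/10); m=y<76
  C=((h[m]-h[m].mean())*a[m]).mean(); print('slant',sl,abs(C),'crest phase',np.angle(C)/2/np.pi*10%10)
# lateral by symmetric
s2=(H>66)&(H<90)&(np.abs(Y[...,2])<26); s2[:76]=0;s2[190:]=0
for y0 in(10,30,50,70):
    m=s2&(Y[...,1]>=y0)&(Y[...,1]<y0+20); q=Y[m]; hh=H[m]
    print(y0,(np.percentile(q[:,2],.5)+np.percentile(q[:,2],99.5))/2)
E
```

```text
[ 0.62519037 -0.06889496  0.18050193]
bar -29.401093154594342 28.04634998055881 [31.64480507 23.80260997] slope far deg 0.030666786309262117 -0.14603342457275423
[(200, 4.3, 71.4), (201, 0.8, 61.4), (202, 31.4, 175.4), (203, 31.5, 177.1), (204, 31.5, 178.6), (205, 31.4, 179.9), (206, 31.1, 180.1), (207, 30.6, 180.1), (208, 30.2, 180.0), (209, 29.8, 180.0), (210, 29.4, 180.1), (211, 28.9, 180.0), (212, 28.5, 179.9), (213, 28.1, 180.1), (214, 27.7, 180.3), (215, 27.2, 180.0), (216, 26.8, 180.0), (217, 26.4, 180.1), (218, 25.9, 180.0), (219, 25.5, 180.0), (220, 25.1, 180.1), (221, 24.7, 180.0), (222, 24.3, 180.1), (223, 23.9, 180.3), (224, -35.9, 6.0), (225, -37.0, 5.8), (226, -37.7, 6.3), (227, -37.2, 10.8), (228, -39.8, 6.0), (229, -40.8, 5.8)]
slant -5 1.3875285820047973 crest phase 7.335647693647839
slant 0 1.4665892484463148 crest phase 7.32369244067738
slant 5 1.4948014939584815 crest phase 7.313723126047396
10 0.2352763244777325
30 0.374648582610865
50 0.269461902404716
70 0.31739513356107807
```

The groove phase is about 2.1 mm off and the lateral offset about 1 mm. I'll correct both and descend to just above the crests.

```bash
python3 -m jog '0 -2 1 0 0 0 0;10 0 0 0 0 0 0;10 0 0 0 0 0 0;0 0 0 0 0 0 0;0 0 0 0 0 0 0'
python3 - <<'E'
from h import *
# target from w5: p + M@(y-2.1,z+1)
print('target xy', (np.array([.62519,-.06889]) + np.array([np.cos(np.radians(84.32)),np.sin(np.radians(84.32))])*-.0021 + np.array([np.cos(np.radians(-5.68)),np.sin(np.radians(-5.68))])*.001).round(5), pose()[2].as_matrix().round(3)[:,1:])
E
```

```text
t: 7.45
eef_pos: [0.6262, -0.07, 0.1595]
tool_rot: [0.706, 0.034, 0.707, -0.034]
contact_force: [0.4, 0.1, -2.0]
gripper_width: 0.132
target xy [ 0.62598 -0.07108] [[ 0.097  0.995]
 [ 0.995 -0.097]
 [-0.    -0.001]]
```

```bash
python3 -m jog '15 -1 0 0 0 0 0;20 0 0 0 0 0 0;10 0 0 0 0 0 0;0 0 0 0 0 0 0;0 0 0 0 0 0 0'
python3 - <<'E'
from h import *
plan([.62598,-.07108,.108],-5.7)
snap('scene','s5');crop('s5',170,190,310,300,5,'s5c')
E
```

```text
t: 7.95
eef_pos: [0.6266, -0.0713, 0.1153]
tool_rot: [0.706, 0.034, 0.706, -0.035]
contact_force: [0.1, -0.2, -2.7]
gripper_width: 0.136
k 0 turn units [0.02 0.   0.  ] shift now-axes mm [ 7.3  0.1 -0.6] shift target-axes [ 7.3  0.1 -0.6]
k 180 turn units [-29.98  -0.     0.  ] shift now-axes mm [ 7.3  0.1 -0.6] shift target-axes [ 7.3 -0.1  0.6]
t 7.95 pos [ 0.6266 -0.0713  0.1153] jaw az -5.59 F [ 0.08 -0.23 -2.66] q [-0.36  0.58  0.52  1.79 -0.36  0.87  0.23] w 0.13562232352704756
```

View pics/s5c.png

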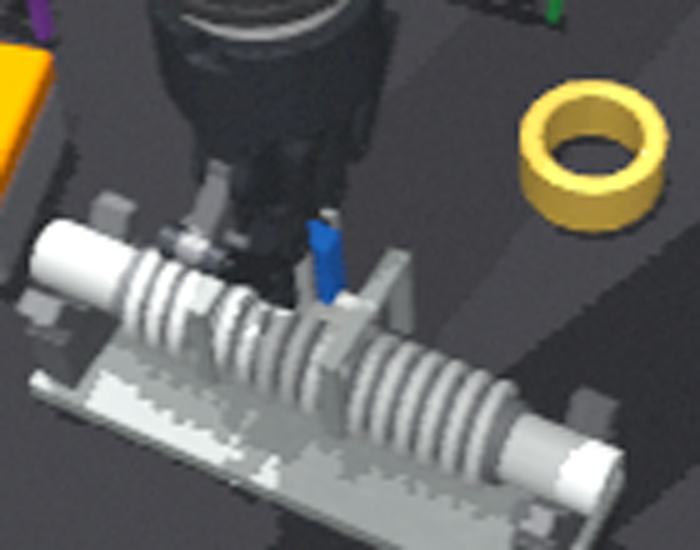

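The crop shows the legs astride the screw (near frame legs at about (335,380) and (205,330) in the crop). Now I descend slowly, feeling for contact.

```bash
python3 -m jog '4 0 -0.5 0 0 0 0;4 0 0 0 0 0 0;2 0 0 0 0 0 0;0 0 0 0 0 0 0;0 0 0 0 0 0 0';python3 -m jog '1 0 0 0 0 0 0;1 0 0 0 0 0 0;0 0 0 0 0 0 0;0 0 0 0 0 0 0'
python3 -c "
from h import *
plan([.62598,-.07108,.0975],-5.7);print(bot.get_obs()['torque'])"
```

```text
t: 8.5
eef_pos: [0.626, -0.0711, 0.1053]
tool_rot: [0.706, 0.034, 0.706, -0.034]
contact_force: [0.1, -1.0, -3.0]
gripper_width: 0.137
t: 8.9
eef_pos: [0.6259, -0.0711, 0.1033]
tool_rot: [0.706, 0.034, 0.706, -0.034]
contact_force: [0.0, -0.8, -2.2]
gripper_width: 0.134
k 0 turn units [ 0.02 -0.    0.  ] shift now-axes mm [ 5.8 -0.   0. ] shift target-axes [ 5.8 -0.   0. ]
k 180 turn units [-29.98  -0.    -0.  ] shift now-axes mm [ 5.8 -0.   0. ] shift target-axes [ 5.8  0.  -0. ]
t 8.9 pos [ 0.6259 -0.0711  0.1033] jaw az -5.58 F [ 0.03 -0.81 -2.25] q [-0.35  0.59  0.51  1.8  -0.37  0.84  0.24] w 0.13429289555537868
[-0.01363703 -0.02124488 -0.01762238]
```

```bash
python3 -m jog '0.7 0 0 0 0 0 0;0.7 0 0 0 0 0 0;0 0 0 0 0 0 0'; python3 -m jog '0.6 0 0 0 0 0 0;0.6 0 0 0 0 0 0;0 0 0 0 0 0 0'
```

```text
t: 9.2
eef_pos: [0.6259, -0.071, 0.1017]
tool_rot: [0.706, 0.034, 0.706, -0.034]
contact_force: [-0.6, -0.1, -2.1]
gripper_width: 0.136
t: 9.5
eef_pos: [0.6259, -0.071, 0.1006]
tool_rot: [0.706, 0.034, 0.706, -0.034]
contact_force: [-0.4, 0.1, -3.8]
gripper_width: 0.137
```

```bash
python3 -m jog '0.6 0 0 0 0 0 0;0.6 0 0 0 0 0 0;0 0 0 0 0 0 0'; python3 -m jog '0.5 0 0 0 0 0 0;0.5 0 0 0 0 0 0;0 0 0 0 0 0 0'
```

```text
t: 9.8
eef_pos: [0.6259, -0.071, 0.0994]
tool_rot: [0.706, 0.034, 0.706, -0.034]
contact_force: [0.4, 0.9, -1.9]
gripper_width: 0.136
t: 10.1
eef_pos: [0.6259, -0.071, 0.0984]
tool_rot: [0.706, 0.034, 0.706, -0.034]
contact_force: [-0.2, 0.1, -2.7]
gripper_width: 0.132
```

The teeth are already below crest level with no side force. I'll go on gently to the groove bottom.

```bash
python3 -m jog '0.4 0 0 0 0 0 0;0 0 0 0 0 0 0;0 0 0 0 0 0 0'; python3 -m jog '0.3 0 0 0 0 0 0;0 0 0 0 0 0 0;0 0 0 0 0 0 0'; python3 -m jog '0.3 0 0 0 0 0 0;0 0 0 0 0 0 0;0 0 0 0 0 0 0'
```

```text
t: 10.4
eef_pos: [0.626, -0.0711, 0.0981]
tool_rot: [0.706, 0.034, 0.706, -0.034]
contact_force: [0.7, 0.1, -2.2]
gripper_width: 0.133
t: 10.7
eef_pos: [0.626, -0.071, 0.0978]
tool_rot: [0.706, 0.034, 0.706, -0.034]
contact_force: [-0.4, 0.4, -3.0]
gripper_width: 0.136
t: 11.0
eef_pos: [0.626, -0.071, 0.0975]
tool_rot: [0.706, 0.034, 0.706, -0.034]
contact_force: [0.2, 0.9, -3.1]
gripper_width: 0.138
```

```bash
python3 -m jog '0.3 0 0 0 0 0 0;0 0 0 0 0 0 0'; python3 -m jog '0.3 0 0 0 0 0 0;0 0 0 0 0 0 0'; python3 -m jog '0.3 0 0 0 0 0 0;0 0 0 0 0 0 0'
```

```text
t: 11.2
eef_pos: [0.626, -0.071, 0.0974]
tool_rot: [0.706, 0.034, 0.706, -0.034]
contact_force: [-1.2, 0.0, 0.3]
gripper_width: 0.134
t: 11.4
eef_pos: [0.626, -0.071, 0.0973]
tool_rot: [0.706, 0.035, 0.706, -0.034]
contact_force: [-2.3, 1.2, 4.1]
gripper_width: 0.133
t: 11.6
eef_pos: [0.6261, -0.0711, 0.0973]
tool_rot: [0.706, 0.035, 0.706, -0.034]
contact_force: [-3.5, 0.7, 7.6]
gripper_width: 0.135
```

It bottoms at z = 0.0974, as expected for teeth home, with a small sideways force of -3.5 N along x. I'll relieve that before the proof hold.

```bash
python3 -m jog '-0.4 0 -0.2 0 0 0 0;0 0 0 0 0 0 0;0 0 0 0 0 0 0'
python3 -c "
from h import *
plan([.62598,-.07108,.0975],-5.7);print(bot.get_obs()['torque'],pose()[2].as_matrix()[:,0])
snap('wrist','w6')"
```

```text
t: 11.9
eef_pos: [0.626, -0.0711, 0.0973]
tool_rot: [0.706, 0.034, 0.706, -0.034]
contact_force: [-2.2, 1.0, 5.2]
gripper_width: 0.138
k 0 turn units [ 0.02  0.   -0.  ] shift now-axes mm [-0.2 -0.  -0. ] shift target-axes [-0.2 -0.  -0. ]
k 180 turn units [-2.998e+01  0.000e+00  1.000e-02] shift now-axes mm [-0.2 -0.  -0. ] shift target-axes [-0.2  0.   0. ]
t 11.9 pos [ 0.626  -0.0711  0.0973] jaw az -5.58 F [-2.25  1.04  5.21] q [-0.35  0.6   0.5   1.8  -0.38  0.83  0.24] w 0.13806241322057455
[0.1724877  0.49181201 0.01285471] [ 5.11127143e-04  1.02344386e-04 -9.99999864e-01]
```

View pics/w6.png

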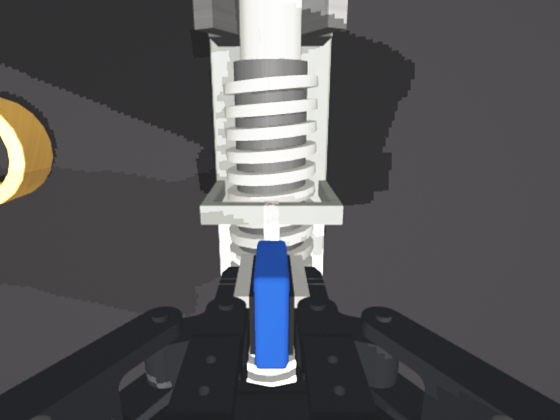

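Far frame level at (272,213), teeth in the thread, screw centred. A bit more lateral relief, then the proof press.

```bash
python3 -m jog '0 0 -0.2 0 0 0 0;0 0 0 0 0 0 0;0 0 0 0 0 0 0'; python3 -m jog '0.1 0 -0.1 0 0 0 0;0 0 0 0 0 0 0;0 0 0 0 0 0 0'
```

```text
t: 12.25
eef_pos: [0.626, -0.071, 0.0973]
tool_rot: [0.707, 0.034, 0.706, -0.034]
contact_force: [-1.2, 1.1, 5.8]
gripper_width: 0.136
t: 12.55
eef_pos: [0.626, -0.0711, 0.0973]
tool_rot: [0.707, 0.034, 0.706, -0.034]
contact_force: [-1.5, -0.3, 6.6]
gripper_width: 0.131
```

```bash
python3 -m jog '0.07 0 0 0 0 0 0;0 0 0 0 0 0 0;0 0 0 0 0 0 0'; python3 -m jog '0 0 0 0 0 0 0;0 0 0 0 0 0 0;0 0 0 0 0 0 0'; python3 -m jog '0 0 0 0 0 0 0;0 0 0 0 0 0 0'
```

```text
t: 12.85
eef_pos: [0.626, -0.071, 0.0973]
tool_rot: [0.707, 0.034, 0.706, -0.034]
contact_force: [-1.7, 0.7, 6.7]
gripper_width: 0.136
t: 13.15
eef_pos: [0.626, -0.071, 0.0973]
tool_rot: [0.707, 0.034, 0.706, -0.034]
contact_force: [-3.0, 0.7, 5.8]
gripper_width: 0.132
t: 13.35
eef_pos: [0.626, -0.0711, 0.0973]
tool_rot: [0.707, 0.034, 0.706, -0.034]
contact_force: [-1.6, 0.7, 6.5]
gripper_width: 0.132
```

```bash
python3 -m jog '0.1 0 0 0 0 0 0;0 0 0 0 0 0 0;0 0 0 0 0 0 0'; python3 -m jog '0 0 0 0 0 0 0;0 0 0 0 0 0 0;0 0 0 0 0 0 0'; python3 -m jog '0 0 0 0 0 0 0;0 0 0 0 0 0 0'
```

```text
t: 13.65
eef_pos: [0.626, -0.0711, 0.0973]
tool_rot: [0.707, 0.034, 0.706, -0.034]
contact_force: [-2.0, 0.2, 8.1]
gripper_width: 0.132
t: 13.95
eef_pos: [0.626, -0.071, 0.0973]
tool_rot: [0.707, 0.034, 0.706, -0.034]
contact_force: [-1.4, 0.7, 6.9]
gripper_width: 0.136
t: 14.15
eef_pos: [0.626, -0.071, 0.0973]
tool_rot: [0.707, 0.034, 0.706, -0.034]
contact_force: [-1.8, 0.5, 7.6]
gripper_width: 0.138
```

The proof press held at about 7.5 N (6.9 to 8.1). I'll unload, then release.

```bash
python3 -m jog '-0.25 0 -0.1 0 0 0 0;-0.2 0 0 0 0 0 0;0 0 0 0 0 0 0;0 0 0 0 0 0 0' 20
```

```text
t: 14.55
eef_pos: [0.626, -0.0711, 0.0974]
tool_rot: [0.707, 0.034, 0.706, -0.034]
contact_force: [0.6, -0.3, 3.9]
gripper_width: 0.133
```

```bash
python3 -m jog '-0.25 0 0 0 0 0 0;0 0 0 0 0 0 0'; python3 -m jog '0 0 0 0 0 0 14;0 0 0 0 0 0 17;0 0 0 0 0 0 22; 0 0 0 0 0 0 32;0 0 0 0 0 0 45';python3 -m jog '0 0 0 0 0 0 45;0 0 0 0 0 0 45'
python3 -c "
from h import *
snap('wrist','w7')"
```

```text
t: 14.75
eef_pos: [0.6258, -0.071, 0.0974]
tool_rot: [0.707, 0.034, 0.706, -0.034]
contact_force: [1.5, 0.1, 1.1]
gripper_width: 0.131
t: 15.25
eef_pos: [0.6252, -0.071, 0.0973]
tool_rot: [0.706, 0.034, 0.706, -0.034]
contact_force: [0.2, 0.3, -0.3]
gripper_width: 0.521
t: 15.45
eef_pos: [0.6253, -0.071, 0.0974]
tool_rot: [0.706, 0.034, 0.706, -0.034]
contact_force: [0.3, 0.1, 0.4]
gripper_width: 0.528
```

View pics/w7.png

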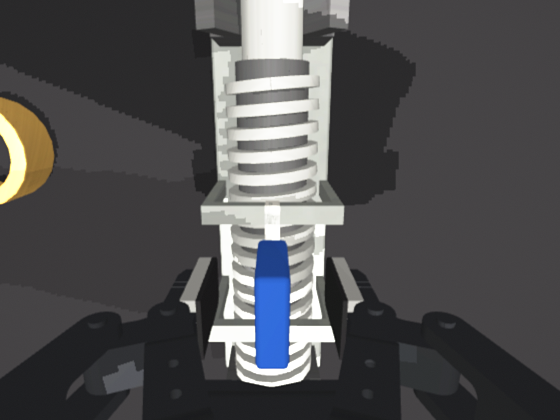

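The fingers are clear on both sides of the grip (195,300 and 348,300), and the comb is upright and still. Retreating straight up, then measuring.

```bash
python3 -m jog '-5 0 0 0 0 0 45;-15 0 0 0 0 0 45;-25 0 0 0 0 0 45;-30 0 0 0 0 0 45;-30 0 0 0 0 0 45'; python3 -m jog '-30 0 0 0 0 0 45;-10 0 0 0 0 0 45;0 0 0 0 0 0 45;0 0 0 0 0 0 45;0 0 0 0 0 0 45'
python3 - <<'E'
from meas import *
snap('wrist','w8');o,p,r=pose();M=r.as_matrix()
X=cloud('w8');Y=tool('w8',p,M);im,d,c=load('w8');H=X[...,2]*1000
hsv=cv2.cvtColor(im,cv2.COLOR_RGB2HSV)
m=(hsv[...,1]>150)&(hsv[...,0]>100)&(hsv[...,0]<125)&(hsv[...,2]>60)&(H>128)&(H<140)
print('grip top',m.sum(),np.median(H[m]),'expected 133 home,138 crest'); q=Y[m]
print('tilt fit along y,z (mm/mm):',np.linalg.lstsq(np.c_[q[:,1:],np.ones(len(q))],H[m],rcond=None)[0], X[m].mean(0))
m=(H>92)&(H<102)&(np.abs(Y[...,2])<32)&(hsv[...,1]<60)
q=Y[m];
for s in(1,-1):
    k=(q[:,1]*s)>10; print('bar',k.sum(),q[k].mean(0),np.median(H[m][k]))
    for t in (-1,1):
        kk=k&(q[:,2]*t>8); print(t,np.median(H[m][kk]) if kk.sum() else None)
snap('scene','s8');snap('top','top8');crop('s8',150,170,310,310,5,'s8c')
E
```

```text
t: 16.0
eef_pos: [0.6254, -0.0713, 0.2047]
tool_rot: [0.706, 0.035, 0.706, -0.035]
contact_force: [0.5, 0.4, -0.8]
gripper_width: 0.528
t: 16.5
eef_pos: [0.6244, -0.0707, 0.2409]
tool_rot: [0.705, 0.034, 0.707, -0.034]
contact_force: [-0.4, -0.1, 0.3]
gripper_width: 0.526
grip top 429 132.7554357042463 expected 133 home,138 crest
tilt fit along y,z (mm/mm): [-9.43960549e-03  1.19740975e-02  1.32675729e+02] [ 0.62630573 -0.06327087  0.13261976]
bar 891 [144.11133692  27.67219956   1.16196433] 96.89061980366719
-1 96.76395417060232
1 96.94570998945576
bar 608 [144.37854647 -27.40511863   1.28599974] 96.78241205068755
-1 96.70144649435191
1 96.87414160240657
```

View pics/s8c.png

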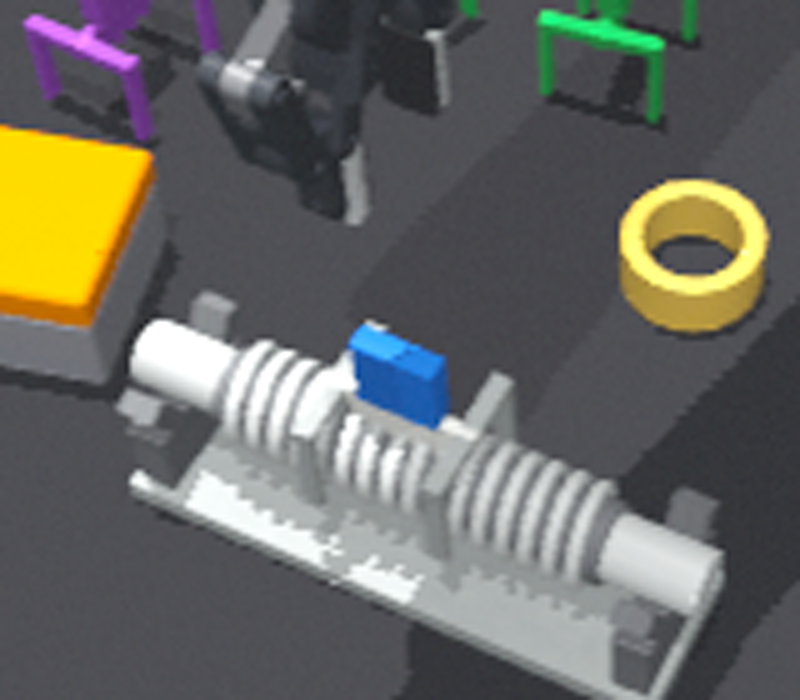

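View pics/w8.png

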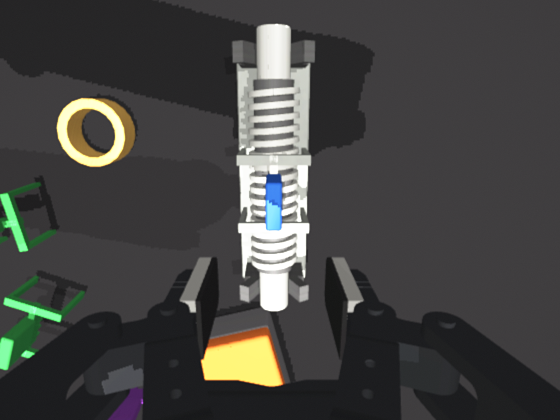

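Both crossbars read about 96.8 mm, so the feet are at 47 mm. The comb is level at both ends and both sides, the teeth are home, and the robot is clear. Handing in.

```bash
python3 -c "
from h import *
print(bot.hand_in())"
```

```text
the job is handed in; nothing more can be done
None
```

The blue 10 mm comb is standing seated in the screw thread near its middle, teeth fully home. I pressed it to about 7.5 N, let it go and handed the job in, with the last action at about 17 s.

- **Finding the grooves:** I lined up the groove position from the wrist camera's depth image. The teeth then dropped past the crests without touching and bottomed at the expected height.
- **Proof press:** Readings during the hold were 6.9 to 8.1 N, not counting the comb's own weight of about 2.5 N. There was a small sideways force, 3.5 N at most while it was bottoming and about 1.5 to 2 N during the hold. I let the load off before opening the fingers.
- **Seating after release:** Both crossbars measured 96.8 to 96.9 mm high, which puts the feet at about 47 mm. The two ends and sides agreed within about 0.2 mm, so it sits flat. The grip top read 132.8 mm against an expected 133 mm.
- **Position along the screw:** The comb is about 3 mm from the middle of the thread.
- **Other objects:** I did not touch any of the bystanders or look-alikes. The nut and tip box look undisturbed in the last pictures; I did not re-check the yellow comb or the bottle there.

No check failed or disagreed.

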